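# Seat the ceramic blank in the test cell's slide

## Robot

A 7-joint arm with a two-finger parallel gripper is mounted at the origin on the work surface. World frame = base frame: x ahead of the robot, y to its left, z up, the work surface at z = 0. Lengths are in mm, angles in rad, forces in N, time in s.
With the tool pointing down it reaches from about 425 to 925 mm from the base axis. Payload 6.8 kg.
Tool frame: the origin (TCP) lies on the centre line of the jaws, within the pads' length; the fingertips stand 19 mm ahead of it and the grasp point (between the pads) is the TCP; z points along the fingers, y is the line along which they close (so a half turn about z gives the same grasp; the last joint's range is limited). The gripper opens to 88 mm and grips with 3 to 60 N. Pads are 20 mm wide; open, the fingers measure 115 mm over their backs; the gripper's body (75 mm by 178 mm) begins 61 mm behind the grasp point.
Start: joints at [-0.108, 0.477, 0.022, 1.555, -0.011, 1.109, -0.083], TCP at [675.016, 0.007, 241.664] pointing down, gripper open.
Joint ranges: [-2.96, 2.96], [-0.34, 2.1], [-1.41, 1.46], [0.24, 2.44], [-1.37, 4.51], [0.17, 1.92], [-2.96, 2.96]. Speed limits (rad/s): [2.39, 2.39, 3.14, 3.14, 3.14, 3.14, 3.14].

## Interface

Orientations are given as a rotation vector (axis times angle).
In Python, from rig import arm gives the robot as it stands.
- The arm moves only by the shell command python3 -m jog 'ROWS'. ROWS is JSON, a list of rows, each a list of 3 entries, a list of its own where there are three numbers: the shift along the world's x, y, z in mm, then the turn about the world's z in degrees, then the opening in per cent of the stroke, from 0 (shut) to 100 (fully open). A call has 1 to 20 rows; each row is the pose to reach, as a shift and turn from the pose commanded when the call began; what a row does not reach only later rows make up. A row lasts 1/8 s, in which the tool goes at most 62.5 mm and 10.7 degrees, less where a joint would pass 70% of its speed; a pose out of reach is approached as far as the arm can. A call with a gripper value outside its range is refused whole. The fingers move at their own pace and stop on an object; the grip force is fixed at half the most. Time passes only in rows, so rows that repeat a pose let the fingers close. It gives the time, the measured TCP pose, the force, the opening and the grip force at its end, in the units of the state.
- arm.state(): the state, without advancing time (a new reading comes with each control period).
- arm.snapshot(name): name is "scene" or "side" or "wrist"; returns a dict with "color" (420x560x3 uint8, red, green, blue), "fovy" (degrees; the focal length in pixels is half the picture's height over the tangent of half this angle, whatever the lens; pixels are square), "cx", "cy" (the principal point, pixels), "camera_from_world" (4x4, takes a point from world to camera coordinates). Camera axes: x right, y down, z forward; pixel columns grow to the right and rows downward; lengths in mm; the calibration is good to about 2 mm. A picture is of the moment at which its call begins. There is no depth.
- arm.sign_off(): hands the job in; it is judged then, once.
The state is a dict: "clock": time; "qpos": joint angles; "joint_vel": joint speeds; "effort": joint torques, N m; "tool_pos": TCP position; "ee_rot": TCP orientation; "wrist_force": force on the tool from outside, world axes, zero at the start; "wrist_torque": the same for the moment, N m; "finger_gap": opening from 0.0 (shut) to 1.0 (fully open); "grip_force": force on a finger pad.
Only numpy, scipy, OpenCV 4.12 (cv2) and the standard library are available. Lean on these libraries where they do the work, as an engineer would, in place of code of your own. Each camera call takes 0.05 s, during which the arm holds its last target. There are 200 camera calls.

## Task

Take the white ceramic disc off its little stand, lay it flat on the open end of the loading slide's plate, then slide it along the plate between the two guides, without lifting it there, until it drops fully home and flat in the shallow round pocket, and let go of it. Be gentle: the ceramic chips if it is pressed against the slide with more than about 20 N. Leave the brass ring, the bottle and the meter where they are.

Things in the scene. Friction and masses are not known exactly. Their poses are not given: they have to be found in the camera images.
- disc: plain white ceramic disc, 50 mm across, 12 mm thick, 55 to 110 g; origin at the centre of its underside, z along its axis. Starts lying on the stand, overhanging its post. Hold it across the rim with the fingertips 3 mm or more above its underside, so that they do not strike the plate when it is laid down. Pressed on the slide with more than 20 N it chips.
- stand: fixed stand: white round foot 84 mm across and 10 mm high, steel post 32 mm across, flat top at z = 45 mm above its origin; origin at the centre of the foot's underside.
- bed: loading slide, fixed to the bench: dark steel bed 210 mm long (x), 102 mm wide (y), origin at the centre of its underside, x along the slide from the open end (-x) to the guided end (+x). On it a clamped aluminium plate 80 mm wide, its flat top 24 mm above the origin, reaching at least from x = -105 to +74 mm; at the open end it may stick out up to 47 mm more.
- laying_spot (a point): point on the plate's top at the open end, at x = -75 mm, y = 0, z = 24 mm of the bed, where the disc is laid (anywhere on the bare plate at bed x below -45 mm will do). Axes as the bed's.
- guides (a point): point on the plate's top midway between the guides where they begin, at x = -15 mm, y = 0, z = 24 mm of the bed; axes as the bed's. Two straight steel guides, 10 mm high above the plate, run from here in +x for 117 mm, 52 mm apart. Two slanting wings of the same height lead in, opening to 68 mm apart at 30 mm before this point. An off-centre disc may catch on a wing: ease it sideways.
- pocket_range (a point): point on the plate's top, x = +37.5 mm of the bed, axes as the bed's. NOT the pocket: the pocket's centre lies on the centre line up to 24 mm before or beyond, differs each time, is not measured, and is found by feel or sight. Round, dark rubber floor, 53 mm wide, 5 mm deep; seated, the disc stands 7 mm proud and sliding (drag under 2 N) stops hard. Above 40 mm/s it may skip.
- flange_ring: brass flange ring lying loose on the bench, 84 mm across, hole 48 mm, 12 mm high; origin at the centre of its underside. Leave it alone.
- bottle: clear bottle with blue cap, 70 mm across, 160 mm high, standing loose; origin at the centre of its underside. Leave it alone.
- meter: black hand-held meter lying loose, 140 x 50 x 26 mm, long along its x; origin at the centre of its underside. Leave it alone.

How it is judged (in metres and radians):
On the way, in this order (a step that is already met when the one before it is completed fails the run):
1. the disc lies flat on the plate's open end (x of disc in the frame of bed between -0.14 and -0.045 m and y of disc in the frame of bed between -0.035 and 0.035 m and z of disc in the frame of bed between 0.022 and 0.0262 m and contact force between disc and bed above 0.1 N and angle between disc's own z axis and vertical below 0.06 rad), for 0.2 s.
2. the disc slides on the plate between the guides (x of disc in the frame of bed between -0.02 and 0.065 m and y of disc in the frame of bed between -0.01 and 0.01 m and z of disc in the frame of bed between 0.022 and 0.0262 m), for 0.1 s.
At the end, for the whole second after the job is handed in: The disc rests at the bottom of the pocket (underside 19 mm above the bed's underside, not above 20.3 mm), flat within 0.04 rad, at rest and released (x of disc in the frame of bed between 0.008 and 0.067 m and y of disc in the frame of bed between -0.005 and 0.005 m and z of disc in the frame of bed between 0.017 and 0.0203 m and angle between disc's own z axis and vertical below 0.04 rad and linear speed of disc below 0.01 m/s); the robot touches nothing.
It fails at once if the disc is pressed against the slide with more than 20 N (contact force between disc and bed above 20 N).
It fails at once if the disc is lifted more than 10 mm off the plate between the guides (x of disc in the frame of bed between -0.02 and 0.1 m and y of disc in the frame of bed between -0.045 and 0.045 m and z of disc in the frame of bed above 0.034 m).
It fails at once if the brass ring, the bottle or the meter is moved by more than 20 mm (distance of any of flange_ring, bottle, meter from where it was at the start of the episode above 0.02 m).
It also fails if it takes over 64 s, if anything falls off the work surface, if the arm or the gripper's body presses on something with over 40 N, if the wrist force passes 120 N, or if a joint passes its speed limit or range.

## Working session

There is one attempt and no reset: what is moved stays moved. The work goes in short steps, Python scripts to look and compute and a shell command to move; the robot and the scene stay as the last step left them, time stands still between calls to the robot, and variables do not carry over. Pictures are saved under pics/ and viewed, at most 10 in all, crops included, and the job is handed in when it is done.

```bash
mkdir -p pics; ls; cat > h.py <<'E'
import numpy as np,cv2
from rig import arm
def snap(n,f=None):
    s=arm.snapshot(n)
    if f: cv2.imwrite('pics/'+f,s['color'][:,:,::-1])
    return s
def ray(s,u,v):
    h=s['color'].shape[0]; f=h/2/np.tan(np.radians(s['fovy'])/2)
    T=np.array(s['camera_from_world']); R=T[:3,:3]
    return -R.T@T[:3,3], R.T@np.array([(u-s['cx'])/f,(v-s['cy'])/f,1])
def onz(s,u,v,z):
    o,d=ray(s,u,v); return o+d*(z-o[2])/d[2]
def proj(s,p):
    h=s['color'].shape[0]; f=h/2/np.tan(np.radians(s['fovy'])/2)
    c=np.array(s['camera_from_world'])@np.append(p,1); return np.array([s['cx']+f*c[0]/c[2],s['cy']+f*c[1]/c[2]])
E
python3 - <<'E'
from h import *
im=[]
for n in("scene","side","wrist"):
    s=snap(n,n+'0.png'); im.append(s['color']); print(n,s['fovy'],s['cx'],s['cy'],np.round(s['camera_from_world'],3).tolist())
print(arm.state())
E
```

```text
pics
scene 46.66003602609366 284.14216995043984 206.28152741343038 [[-0.72, 0.693, 0.015, 383.822], [0.402, 0.435, -0.806, -175.357], [-0.565, -0.575, -0.592, 1438.87], [0.0, 0.0, 0.0, 1.0]]
side 42.219761244332226 277.58639522418 213.02253930974175 [[-0.944, -0.329, 0.017, 474.443], [-0.222, 0.598, -0.77, 153.772], [0.243, -0.731, -0.638, 1141.015], [0.0, 0.0, 0.0, 1.0]]
wrist 59.15304118843208 281.0984063111349 212.01804564226845 [[1.0, -0.001, -0.002, -673.631], [-0.0, -0.959, 0.284, -34.121], [-0.003, -0.284, -0.959, 392.4], [0.0, 0.0, 0.0, 1.0]]
{'clock': 0.15, 'qpos': array([-0.10811914,  0.47761952,  0.02238397,  1.55619317, -0.01150236,
        1.1092777 , -0.08313624]), 'joint_vel': array([ 0.00049273, -0.00301654, -0.00070824, -0.00377024,  0.00058035,
        0.0016194 ,  0.00114301]), 'effort': array([ 2.56581799e-03, -5.83290482e+01,  1.53667007e+00, -2.72875071e+01,
       -5.42110554e-02,  1.44432642e-02,  8.67239464e-05]), 'tool_pos': array([ 6.74578220e+02, -1.27193940e-02,  2.40912692e+02]), 'ee_rot': array([-2.22085086e+00, -2.22077713e+00,  1.63773061e-03]), 'wrist_force': array([ 0.01680949,  0.02244831, -0.20885392]), 'wrist_torque': array([-0.01662905, -0.00328773, -0.02086837]), 'grip_force': 0.0, 'finger_gap': 1.0011601713537588}
```

View pics/scene0.png

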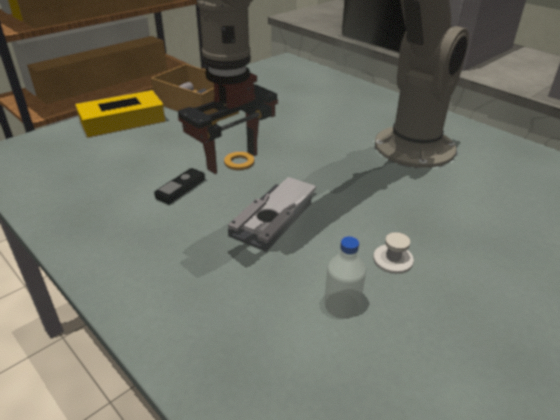

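View pics/side0.png

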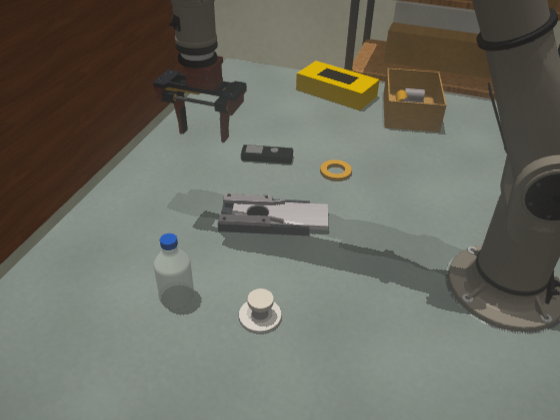

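The scene picture shows the slide around (272,212), its pocket at about (267,215), and the disc on the stand at (397,243), with the bottle at (346,270). The side picture has the slide at (273,214), the disc at (260,299) and the pocket at (258,212). Next I enlarge crops to measure from.

```bash
python3 - <<'E'
from h import *
a=cv2.imread('pics/scene0.png');b=cv2.imread('pics/side0.png')
c1=cv2.resize(a[172:252,222:322],None,fx=4,fy=4,interpolation=cv2.INTER_CUBIC)
c2=cv2.resize(b[182:242,212:337],None,fx=4,fy=4,interpolation=cv2.INTER_CUBIC)
c3=cv2.resize(a[225:275,365:420],None,fx=4,fy=4,interpolation=cv2.INTER_CUBIC)
c4=cv2.resize(b[282:332,235:285],None,fx=4,fy=4,interpolation=cv2.INTER_CUBIC)
m=np.zeros((570,800,3),np.uint8)
m[:320,:400]=c1;m[325:565,:500]=c2;m[:200,410:630]=c3;m[325:525,560:760]=c4
cv2.imwrite('pics/crop1.png',m)
for n in("scene","side"):
    s=snap(n); im=s['color'].astype(int); 
    hsv=cv2.cvtColor(s['color'],cv2.COLOR_RGB2HSV)
    w=((hsv[...,1]<60)&(hsv[...,2]>165)).astype(np.uint8)
    k,l,st,ce=cv2.connectedComponentsWithStats(w)
    for i in range(1,k):
        if st[i,4]>60 : print(n,st[i],ce[i])
    blue=((hsv[...,0]>105)&(hsv[...,0]<130)&(hsv[...,1]>150)).astype(np.uint8); mm=cv2.moments(blue,True)
    u,v=mm['m10']/mm['m00'],mm['m01']/mm['m00']; print('cap',u,v,onz(s,u,v,152))
E
```

```text
scene [266 179  39  32 710] [285.93239437 194.43380282]
scene [247 217  13  10  68] [253.02941176 222.44117647]
scene [   0  227  108  193 9736] [ 36.0851479  359.23818817]
scene [386 232  24  16 290] [397.52413793 239.69655172]
scene [374 245  40  26 423] [390.33806147 259.85106383]
scene [ 41 271  36  51 505] [ 58.90693069 301.15049505]
scene [  65  330   64   70 1592] [ 96.68592965 364.19346734]
scene [113 391  40  29 624] [131.25480769 407.7099359 ]
scene [ 88 405  32  15 266] [105.18796992 414.23308271]
cap 349.36423841059604 242.56953642384107 [623.16157546 254.78138139 152.        ]
side [ 267  203   61   22 1080] [301.00555556 213.26574074]
side [233 204  18   8  87] [240.55172414 207.18390805]
side [247 288  27  20 410] [260.07317073 297.81219512]
side [239 302  42  29 469] [256.4434968  317.38592751]
cap 167.89261744966444 239.00671140939596 [632.74127938 254.34148838 152.        ]
```

View pics/crop1.png

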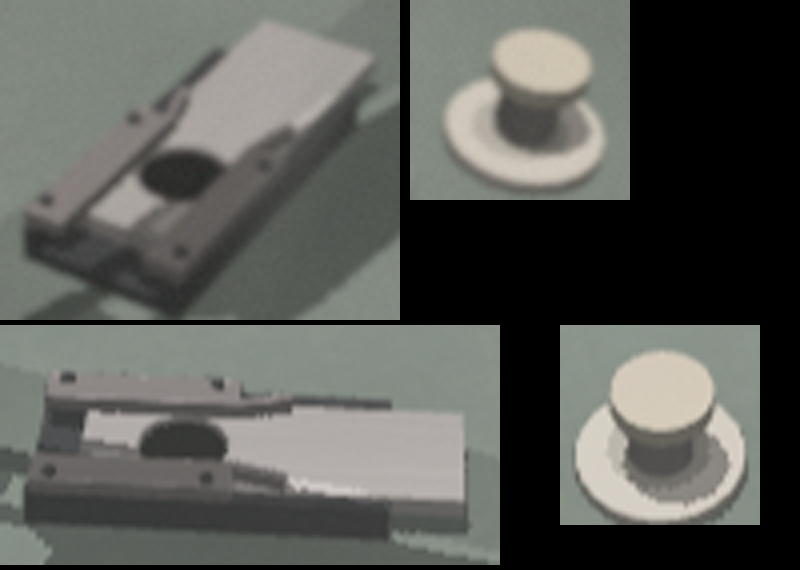

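The crops show the disc top centred at scene (398,240.7) and side (260.2,298.8). They also give the four guide screws, the plate's open-end corners and the dark pocket.

```bash
python3 - <<'E'
from h import *
A=lambda u,v:(u/4+222-.4,v/4+172-.4); B=lambda u,v:(u/4+212-.4,(v-325)/4+182-.4)
S=snap('scene');D=snap('side')
def two(a,b):
    o,d=ray(S,*a);p,e=ray(D,*b); t=np.linalg.lstsq(np.c_[d,-e],p-o,rcond=None)[0]
    x,y=o+d*t[0],p+e*t[1]; return (x+y)/2,np.linalg.norm(x-y)
def show(n,a,b,z):
    m,g=two(a,b); print(n,'S',np.round(onz(S,*a,z),1)[:2],'D',np.round(onz(D,*b,z),1)[:2],'two',np.round(m,1),'gap',round(g,1))
show('disc',(398,240.7),(260.2,298.7),57)
show('scrFarY-',A(45,200),B(48,470),34) if 0 else None
show('s1',A(45,200),B(68,378),34);show('s2',A(134,118),B(218,383),34)
show('s3',A(180,252),B(48,470),34);show('s4',A(264,163),B(206,478),34)
show('c1',A(267,20),B(463,411),24);show('c2',A(375,60),B(463,500),24)
show('pocketback',A(182,173),B(184,443),24)
show('bedend (g1 end)',A(27,208),B(48,372),34);show('g2end',A(180,268),B(28,485),34)
# foot centre
for s,n in((S,'scene'),(D,'side')):
    hsv=cv2.cvtColor(s['color'],cv2.COLOR_RGB2HSV); w=((hsv[...,1]<60)&(hsv[...,2]>165)).astype(np.uint8)
    x,y=(390,260) if n=='scene' else (256,317)
    w=w[y-18:y+18,x-28:x+28] ; c=np.argwhere(w)[:,::-1]+[x-28,y-18]
    h=cv2.convexHull(c.astype(np.int32))
    k,l,st,ce=cv2.connectedComponentsWithStats(((hsv[...,1]<60)&(hsv[...,2]>165)).astype(np.uint8))
    for i in range(1,k):
        if abs(ce[i]-[x,y]).max()<6 or abs(ce[i]-([398,240] if n=='scene' else [260,298])).max()<6:
            q=np.argwhere(l==i)[:,::-1].astype(np.int32); e=cv2.fitEllipse(cv2.convexHull(q)); print(n,e,onz(s,*e[0],10 if st[i,4]>415 else 57))
E
```

```text
disc S [452.6 253.8] D [449.8 254.1] two [450.4 252.6  55.1] gap 0.1
s1 S [643.7 -50.2] D [644.4 -47.2] two [644.6 -48.4  34.3] gap 2.1
s2 S [555.8 -75.6] D [558.1 -74.1] two [557.6 -73.2  35.5] gap 1.1
s3 S [619.1  34.4] D [621.3  35.9] two [620.7  36.5  35.5] gap 1.3
s4 S [530.3   8.1] D [534.2  11.1] two [533.5  11.9  36.4] gap 2.4
c1 S [ 412.8 -109.6] D [ 415.1 -111.9] two [ 414.4 -108.3   26.1] gap 1.3
c2 S [395.2 -30.8] D [393.6 -32.8] two [393.7 -32.5  23.3] gap 1.4
pocketback S [562.3 -26.6] D [561.5 -25.2] two [561.9 -26.7  23.2] gap 0.8
bedend (g1 end) S [655.5 -51.4] D [658.  -48.4] two [657.5 -48.1  35.7] gap 2.2
g2end S [628.1  44.3] D [626.6  51.9] two [628.3  46.1  32.1] gap 5.3
scene ((397.53936767578125, 239.67115783691406), (14.767410278320312, 24.2003231048584), 101.5658950805664) [450.55930888 251.18613567  57.        ]
scene ((393.23223876953125, 257.16094970703125), (24.990657806396484, 39.881385803222656), 102.1986312866211) [453.43516341 250.8693289   10.        ]
side ((260.0633850097656, 297.8841552734375), (19.869400024414062, 25.677400588989258), 88.2154541015625) [450.7957381  252.26191382  57.        ]
side ((259.6324462890625, 313.6773681640625), (33.185672760009766, 42.16730880737305), 89.07723999023438) [452.07027258 251.71753428  10.        ]
```

```bash
python3 -m jog '[[[-70,80,0],5,100],[[-150,160,0],10,100],[[-224,252,-40],16,100],[[-224,252,-100],16,100],[[-224,252,-131],16,100],[[-224,252,-131],16,100],[[-224,252,-131],16,100],[[-224,252,-131],16,100],[[-224,252,-131],16,100],[[-224,252,-131],16,100],[[-224,252,-131],16,100],[[-224,252,-131],16,100]]'
python3 - <<'E'
from h import *
s=arm.state();print(s['clock'],s['tool_pos'],s['ee_rot'])
w=snap('wrist','w1.png'); print(proj(w,[450.5,252.3,57]))
hsv=cv2.cvtColor(w['color'],cv2.COLOR_RGB2HSV)
k,l,st,ce=cv2.connectedComponentsWithStats(((hsv[...,1]<60)&(hsv[...,2]>165)).astype(np.uint8))
for i in range(1,k):
    if st[i,4]>500: print(st[i],ce[i],onz(w,*ce[i],57))
E
```

```text
clock: 1.85
tool_pos: [451.4, 251.8, 110.9]
ee_rot: [1.891, 2.508, 0.001]
wrist_force: [-0.3, -0.5, 0.6]
finger_gap: 0.999
grip_force: 0.0
1.85 [451.35407051 251.81013124 110.92348623] [1.89131665e+00 2.50818940e+00 7.84277731e-04]
[280.47263338 243.75852246]
[ 277  205   45   38 1239] [298.08474576 225.79015335] [457.07123589 265.42139527  57.        ]
[249 266  68  19 867] [282.30449827 273.7716263 ] [456.67407583 234.51464638  57.        ]
```

View pics/w1.png

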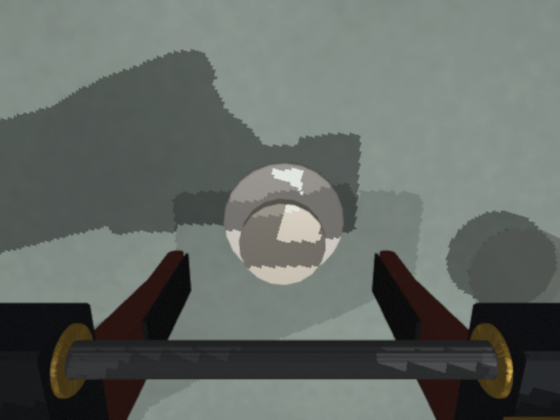

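The wrist view shows the disc at about (282,242), matching the projected (280.5,243.8). It lies midway between the fingers, so I descend and close.

```bash
python3 -m jog '[[[0,1,-20],0,100],[[0,1,-35],0,100],[[0,1,-43],0,100],[[0,1,-43],0,70],[[0,1,-43],0,55],[[0,1,-43],0,45],[[0,1,-43],0,45],[[0,1,-43],0,45],[[0,1,-43],0,45]]'
```

```text
clock: 3.02
tool_pos: [451.2, 253.1, 68.0]
ee_rot: [1.891, 2.509, 0.001]
wrist_force: [0.2, -0.4, 3.4]
finger_gap: 0.555
grip_force: 30.0
```

```bash
python3 -m jog '[[[0,0,10],0,45],[[0,0,40],0,45],[[10,-40,40],0,45],[[20,-90,40],0,45],[[30,-140,40],0,45],[[35,-190,40],0,45],[[30,-240,40],0,45],[[25,-290,40],0,45],[[23,-305,30],0,45],[[23,-305,10],0,45],[[23,-305,-5],0,45],[[23,-305,-10],0,45],[[23,-305,-10],0,45],[[23,-305,-10],0,45],[[23,-305,-10],0,45]]'
python3 - <<'E'
from h import *
a=snap('scene')['color'][:,:,::-1];b=snap('side')['color'][:,:,::-1]
m=np.zeros((600,800,3),np.uint8)
m[:320,:400]=cv2.resize(a[160:240,222:322],None,fx=4,fy=4,interpolation=cv2.INTER_CUBIC)
m[:300,402:800]=cv2.resize(b[175:250,230:330],(398,300),interpolation=cv2.INTER_CUBIC)
cv2.imwrite('pics/c2.png',m[:322])
E
```

```text
clock: 4.9
tool_pos: [474.4, -51.9, 58.1]
ee_rot: [1.89, 2.509, 0.001]
wrist_force: [0.0, -0.4, -0.6]
finger_gap: 0.559
grip_force: 30.0
```

View pics/c2.png

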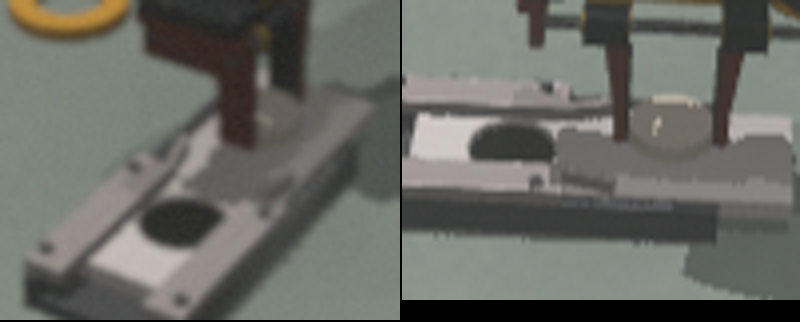

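The disc sits between the fingers over the bare open end, centred across the plate, and the pocket shows at scene-crop (181,222). I lower it carefully.

```bash
python3 -m jog '[[[0,0,-5],0,45],[[0,0,-8],0,45],[[0,0,-9.5],0,45],[[0,0,-10],0,45],[[0,0,-10],0,45],[[0,0,-10],0,45]]'; python3 -m jog '[[[0,0,-0.3],0,45],[[0,0,-0.3],0,45]]'
```

```text
clock: 5.75
tool_pos: [474.1, -52.0, 47.7]
ee_rot: [1.891, 2.509, 0.0]
wrist_force: [-0.8, -0.1, -0.8]
finger_gap: 0.561
grip_force: 30.0
clock: 6.0
tool_pos: [474.0, -52.0, 47.4]
ee_rot: [1.891, 2.509, 0.0]
wrist_force: [0.9, 0.5, -0.8]
finger_gap: 0.558
grip_force: 30.0
```

```bash
python3 -m jog '[[[0,0,-0.3],0,45],[[0,0,-0.3],0,45]]'; python3 -m jog '[[[0,0,-0.3],0,45],[[0,0,-0.3],0,45]]'
```

```text
clock: 6.25
tool_pos: [474.0, -52.0, 47.1]
ee_rot: [1.891, 2.509, 0.0]
wrist_force: [0.7, 0.2, -0.4]
finger_gap: 0.559
grip_force: 30.0
clock: 6.5
tool_pos: [474.0, -52.0, 47.0]
ee_rot: [1.891, 2.509, 0.0]
wrist_force: [-1.7, 0.3, 3.4]
finger_gap: 0.56
grip_force: 30.0
```

Contact at about 4 N. I open just enough to cage the disc fore and aft, so it can settle.

```bash
python3 -m jog '[[[0,0,0],0,62],[[0,0,0],0,62],[[0,0,0],0,62],[[0,0,0],0,62],[[0,0,0],0,62]]'
python3 -m jog '[[[2,0.5,0],0,62],[[4,1,0],0,62],[[6,1.5,0],0,62],[[8,2.3,0],0,62],[[10,2.9,0],0,62],[[12,3.5,0],0,62],[[14,4,0],0,62],[[16,4.6,0],0,62],[[18,5.2,0],0,62],[[20,5.8,0],0,62],[[22,6.4,0],0,62],[[24,7,0],0,62]]'
```

```text
clock: 7.12
tool_pos: [474.0, -52.0, 46.7]
ee_rot: [-1.891, -2.509, -0.0]
wrist_force: [-0.7, 0.8, 0.7]
finger_gap: 0.618
grip_force: 0.0
clock: 8.62
tool_pos: [498.1, -44.9, 46.8]
ee_rot: [-1.891, -2.509, -0.0]
wrist_force: [-0.5, 0.0, 0.7]
finger_gap: 0.618
grip_force: 0.3
```

```bash
python3 -m jog '[[[2,0.6,0],0,62],[[4,1.2,0],0,62],[[6,1.7,0],0,62],[[8,2.3,0],0,62],[[10,2.9,0],0,62],[[12,3.5,0],0,62],[[14,4,0],0,62],[[16,4.6,0],0,62],[[18,5.2,0],0,62],[[20,5.8,0],0,62],[[22,6.3,0],0,62],[[24,6.9,0],0,62]]'
python3 - <<'E'
from h import *
a=snap('scene')['color'][:,:,::-1];b=snap('side')['color'][:,:,::-1]
m=np.zeros((322,800,3),np.uint8)
m[:320,:400]=cv2.resize(a[160:240,222:322],None,fx=4,fy=4,interpolation=cv2.INTER_CUBIC)
m[:300,402:800]=cv2.resize(b[175:250,230:330],(398,300),interpolation=cv2.INTER_CUBIC)
cv2.imwrite('pics/c3.png',m)
E
```

```text
clock: 10.12
tool_pos: [522.2, -38.1, 46.8]
ee_rot: [1.891, 2.509, 0.0]
wrist_force: [-0.1, 0.2, -0.2]
finger_gap: 0.62
grip_force: 0.4
```

View pics/c3.png

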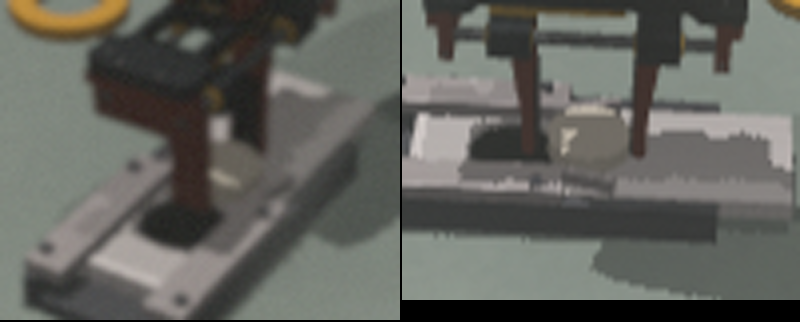

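The disc lies flat on the plate, pushed by the rear finger, and is entering the guides. I continue slowly.

```bash
python3 -m jog '[[[2,0.6,0],0,62],[[4,1.2,0],0,62],[[6,1.7,0],0,62],[[8,2.3,0],0,62],[[10,2.9,0],0,62],[[12,3.5,0],0,62],[[14,4,0],0,62],[[16,4.6,0],0,62],[[18,5.2,0],0,62],[[20,5.8,0],0,62],[[22,6.3,0],0,62],[[24,6.9,0],0,62],[[26,7.5,0],0,62],[[28,8.1,0],0,62]]'; python3 -m jog '[[[1,0.3,0],0,62],[[2,0.6,0],0,62],[[3,0.9,0],0,62],[[4,1.2,0],0,62]]'
```

```text
clock: 11.98
tool_pos: [550.1, -30.0, 46.8]
ee_rot: [-1.891, -2.509, 0.0]
wrist_force: [-0.5, -0.3, -0.2]
finger_gap: 0.62
grip_force: 0.3
clock: 12.48
tool_pos: [554.1, -28.8, 46.8]
ee_rot: [1.891, 2.509, 0.0]
wrist_force: [0.6, 0.4, 0.5]
finger_gap: 0.621
grip_force: 0.3
```

```bash
python3 -m jog '[[[1,0.3,0],0,62],[[2,0.6,0],0,62],[[3,0.9,0],0,62]]';python3 -m jog '[[[1,0.3,0],0,62],[[2,0.6,0],0,62]]'
```

```text
clock: 12.85
tool_pos: [557.1, -27.9, 46.8]
ee_rot: [-1.891, -2.509, 0.0]
wrist_force: [-0.2, -1.3, 0.5]
finger_gap: 0.624
grip_force: 0.4
clock: 13.1
tool_pos: [559.0, -27.3, 46.8]
ee_rot: [-1.891, -2.509, 0.0]
wrist_force: [-1.5, -0.2, 0.4]
finger_gap: 0.616
grip_force: 0.5
```

```bash
for i in 1 2; do :; done; python3 -m jog '[[[0.5,0.15,0],0,62],[[1,0.3,0],0,62],[[1.5,0.4,0],0,62],[[2,0.6,0],0,62]]';python3 -m jog '[[[0.5,0.15,0],0,62],[[1,0.3,0],0,62]]'; python3 - <<'E'
from h import *
a=snap('scene')['color'][:,:,::-1];b=snap('side')['color'][:,:,::-1]
m=np.zeros((322,800,3),np.uint8)
m[:320,:400]=cv2.resize(a[180:240,230:305],(400,320),interpolation=cv2.INTER_CUBIC)
m[:320,402:800]=cv2.resize(b[185:235,230:292],(398,320),interpolation=cv2.INTER_CUBIC)
cv2.imwrite('pics/c4.png',m)
E
```

```text
clock: 13.6
tool_pos: [560.7, -26.8, 46.6]
ee_rot: [-1.89, -2.509, 0.001]
wrist_force: [-1.1, -0.3, 0.4]
finger_gap: 0.619
grip_force: 0.5
clock: 13.85
tool_pos: [562.3, -26.3, 46.8]
ee_rot: [1.89, 2.509, 0.001]
wrist_force: [-0.8, -0.4, 0.1]
finger_gap: 0.623
grip_force: 0.1
```

View pics/c4.png

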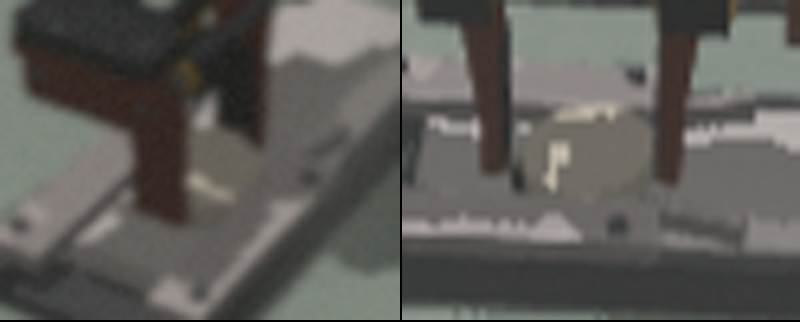

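The disc sits over the pocket, with a thin dark sliver left ahead of it at the front finger. I continue in small steps until it stops hard.

```bash
for r in 1; do python3 -m jog '[[[0.5,0.15,0],0,62],[[1,0.3,0],0,62]]' | sed -n 2,6p; python3 -m jog '[[[0.5,0.15,0],0,62],[[1,0.3,0],0,62]]' | sed -n 2,6p; done
```

```text
tool_pos: [563.1, -26.1, 46.8]
ee_rot: [-1.891, -2.509, -0.0]
wrist_force: [0.1, 0.8, -0.4]
finger_gap: 0.62
grip_force: 0.1
tool_pos: [564.1, -25.8, 46.8]
ee_rot: [1.891, 2.509, 0.0]
wrist_force: [-0.7, -0.4, -0.1]
finger_gap: 0.622
grip_force: 0.2
```

```bash
python3 -m jog '[[[0.5,0.15,0],0,62],[[1,0.3,0],0,62]]' | sed -n 2,6p; python3 -m jog '[[[0.5,0.15,0],0,62],[[1,0.3,0],0,62]]' | sed -n 2,6p
```

```text
tool_pos: [564.9, -25.5, 46.7]
ee_rot: [-1.891, -2.509, 0.0]
wrist_force: [-0.6, -0.3, -0.2]
finger_gap: 0.621
grip_force: 0.3
tool_pos: [566.0, -25.2, 46.7]
ee_rot: [-1.891, -2.509, 0.0]
wrist_force: [0.1, -1.2, -0.4]
finger_gap: 0.623
grip_force: 0.2
```

```bash
python3 -m jog '[[[0.5,0.15,0],0,62],[[0.5,0.15,0],0,62]]' | sed -n '2p;4,6p'; python3 -m jog '[[[0.5,0.15,0],0,62],[[0.5,0.15,0],0,62]]' | sed -n '2p;4,6p';python3 -m jog '[[[0.5,0.15,0],0,62],[[0.5,0.15,0],0,62]]' | sed -n '2p;4,6p'; python3 - <<'E'
from h import *
a=snap('scene')['color'][:,:,::-1];b=snap('side')['color'][:,:,::-1]
m=np.zeros((322,800,3),np.uint8)
m[:320,:400]=cv2.resize(a[180:240,230:305],(400,320),interpolation=cv2.INTER_CUBIC)
m[:320,402:800]=cv2.resize(b[185:235,230:292],(398,320),interpolation=cv2.INTER_CUBIC)
cv2.imwrite('pics/c5.png',m)
E
```

```text
tool_pos: [566.6, -25.0, 46.8]
wrist_force: [0.3, 0.1, -0.1]
finger_gap: 0.62
grip_force: 0.1
tool_pos: [566.8, -24.9, 46.7]
wrist_force: [-0.8, -0.2, 0.9]
finger_gap: 0.615
grip_force: 0.6
tool_pos: [566.9, -24.9, 46.6]
wrist_force: [-2.9, -0.5, 2.2]
finger_gap: 0.62
grip_force: 1.6
```

View pics/c5.png

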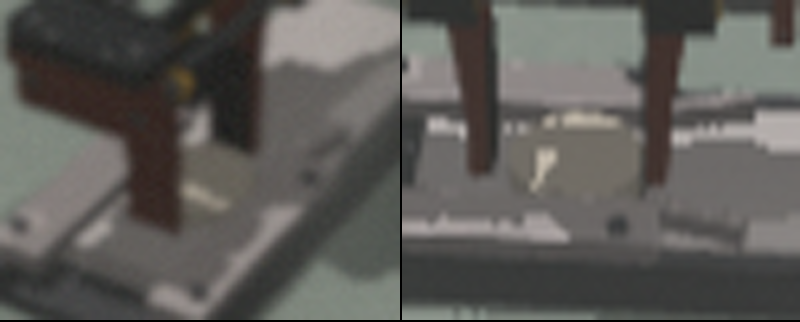

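The tool has stopped advancing at about 3 N, so the disc has stopped hard. No dark pocket shows around it any more. I back off, open, rise and check.

```bash
python3 -m jog '[[[-2.2,-0.7,0],0,62],[[-2.2,-0.7,0],0,70],[[-2.2,-0.7,0],0,75],[[-2.2,-0.7,0],0,75],[[-2.2,-0.7,4],0,75],[[-2.2,-0.7,15],0,80],[[-2.2,-0.7,60],0,100],[[-2,0,110],0,100],[[-30,-60,150],0,100],[[-60,-110,170],0,100],[[-60,-110,170],0,100],[[-60,-110,170],0,100]]'; python3 - <<'E'
from h import *
S=snap('scene');D=snap('side')
a=S['color'][:,:,::-1];b=D['color'][:,:,::-1]
m=np.zeros((322,800,3),np.uint8)
m[:320,:400]=cv2.resize(a[180:240,230:305],(400,320),interpolation=cv2.INTER_CUBIC)
m[:320,402:800]=cv2.resize(b[185:235,230:292],(398,320),interpolation=cv2.INTER_CUBIC)
# expected disc top rims: seated z=31 (red) / on plate z=36 (blue)
for s,x0,y0,fx,fy,ox in((S,230,180,400/75,320/60,0),(D,230,185,398/62,320/50,402)):
    for z,c in((31,(0,0,255)),(36,(255,0,0))):
        for t in np.arange(0,6.28,.35):
            u,v=proj(s,[562.2+25*np.cos(t),-26.4+25*np.sin(t),z]); cv2.circle(m,(int((u-x0+.5)*fx+ox),int((v-y0+.5)*fy)),1,c,-1)
cv2.imwrite('pics/c6.png',m)
E
```

```text
clock: 17.3
tool_pos: [507.5, -135.2, 217.6]
ee_rot: [1.892, 2.506, 0.001]
wrist_force: [0.8, 0.8, -0.9]
finger_gap: 0.998
grip_force: 0.0
```

View pics/c6.png

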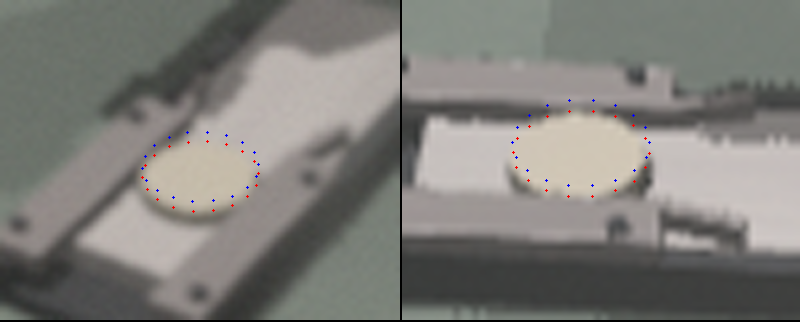

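The disc sits within the pocket outline with about half its rim showing. Now a numeric check of its height and tilt from the fitted top ellipse in both views.

```bash
python3 - <<'E'
from h import *
from scipy.optimize import least_squares
S=snap('scene');D=snap('side');P=[]
for s in(S,D):
    c=proj(s,[563,-26,31]); lab=cv2.cvtColor(s['color'],cv2.COLOR_RGB2LAB).astype(int)
    x,y=int(c[0]),int(c[1]); ref=np.median(lab[y-2:y+3,x-2:x+3].reshape(-1,3),0)
    d=(np.abs(lab-ref)*[.5,1.5,1.5]).sum(2); M=(d<14).astype(np.uint8)
    k,l=cv2.connectedComponents(M); M=(l==l[y,x]).astype(np.uint8)
    cn=max(cv2.findContours(M,cv2.RETR_EXTERNAL,cv2.CHAIN_APPROX_NONE)[0],key=cv2.contourArea)
    e=cv2.fitEllipse(cv2.convexHull(cn)); print(M.sum(),e,onz(s,*e[0],31)[:2],onz(s,*e[0],36)[:2])
    P.append(e)
o,d=ray(S,*P[0][0]);p,q=ray(D,*P[1][0]);t=np.linalg.lstsq(np.c_[d,-q],p-o,rcond=None)[0]
print('two',o+d*t[0],p+q*t[1])
# expected ellipses for flat / 0.1 rad tilt about slide's y
for s in(S,D):
  for tilt in(-.1,0,.1):
    ux=np.array([.961*np.cos(tilt),.277*np.cos(tilt),np.sin(tilt)]);uy=np.array([-.277,.961,0])
    pts=np.array([proj(s,np.array([563,-26,31])+25*(np.cos(a)*ux+np.sin(a)*uy)) for a in np.arange(0,6.28,.2)],np.float32)
    print(tilt,cv2.fitEllipse(pts))
E
```

```text
213 ((267.7035827636719, 211.7437286376953), (13.136540412902832, 21.369213104248047), 80.14402770996094) [559.49781506 -27.50650399] [563.95817281 -22.57600118]
208 ((256.8280334472656, 208.73529052734375), (12.162755966186523, 21.685035705566406), 89.08879852294922) [563.19934868 -24.81274789] [560.98132791 -19.09740648]
two [562.31741506 -24.38970339  34.16073301] [562.48424693 -22.97009127  32.61202673]
-0.1 ((267.0183410644531, 212.77915954589844), (14.54552936553955, 21.812118530273438), 85.47325897216797)
0 ((267.00982666015625, 212.77500915527344), (13.137319564819336, 21.81194305419922), 89.53266143798828)
0.1 ((267.0030822753906, 212.7667999267578), (11.597636222839355, 21.811729431152344), 93.10431671142578)
-0.1 ((257.0939025878906, 208.55487060546875), (13.245390892028809, 21.318037033081055), 82.23587799072266)
0 ((257.080810546875, 208.55577087402344), (13.458334922790527, 21.319137573242188), 89.51837921142578)
0.1 ((257.06756591796875, 208.55459594726562), (13.537154197692871, 21.31976890563965), 96.90393829345703)
```

Both views put the disc on the centre line only if its top is at 31 mm (36 mm would be 4 to 7 mm off-centre). The ellipse angle says it is flat to about 0.01 rad. With the hard stop as well, it is seated.

```bash
python3 -c "
from rig import arm
print(arm.sign_off())"
```

```text
the job is handed in; nothing more can be done
None
```

The disc was laid on the open end and slid between the guides until it stopped hard; the cameras then showed it flat at seated height in the pocket, released and clear of the robot, and I handed the job in (no verdict was returned).

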